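# Close the herb box: fold the cover and tuck it under the brass lip

## Task

Close the box of dried dates on the dispensary counter: with a fingertip push the upright sprung cover over until it lies flat on the box, then, keeping it pressed down, push it by its green step towards the brass lip until its edge is tucked fully home beneath the lip, and let go. Leave the box standing on the counter where it is (do not lift it or shove it along), and leave the jar, the cup and the brass weight alone; nothing needs to be picked up.

Things in the scene. Friction and masses are not known exactly. Their poses are not given: they have to be found in the camera images.
- herb_box: Open wooden box of dates, 170 x 150 x 60 mm high (x, y, z), about 1.5 kg, loose on the counter. Origin: centre of its underside; z up, x from hinge side (-x) to lip side (+x). Filling solid to 36 mm, dates to 55 mm. Far to the robot's left, over 0.1 m from the box, a fixed electronic scale 116 mm high stands on the counter, not part of the work.
- box_hinge (a point): Fixed point on the box, on the hinge line of the cover when the cover is fully drawn back: 78 mm from the box centre towards -x, 63 mm above the counter. Axes as the box's.
- lip_edge (a point): Fixed point on the box: middle of the lower inner edge of the brass lip (x = +64 mm, 69 mm above the counter). Axes as the box's. The lip is 110 mm long along y, reaches from x = +85 inwards to +64 mm, underside 69 mm and top 73 mm above the counter; the pocket below it opens towards -x, 15 mm deep, 8 mm high above the closed cover's underside.
- cover (a joint): Angle of the pale cover, rad: 0 = flat on the box, 1.2 to 1.55 at the start (standing up at the box's -x side), stop at 1.7. A light spring (0.18 N m when flat, rest near 1.6) lifts it again when let go unless tucked; pushing it over takes about 1 to 3 N. Tucked, it rests against the lip's underside at about 0.03.
- cover_slide (a joint): How far the cover with its hinge pin has slid in the slotted hinge towards the lip (box +x), m: 0 to 0.003 at the start, 0.018 = fully home (hard stop, edge 12 mm beneath the lip). Stays where left; takes about 3 N. At 0 the flat cover's edge is 6 mm short of the lip; above 0.006 the cover would come down on top of the lip.
- cover_edge (a point): Middle of the cover's free edge, at half thickness. The cover is a panel 136 mm long from hinge line to free edge, 134 mm wide along y, 4 mm thick, 0.1 kg. Axes: x from hinge to free edge, z out of the outer face (up when flat; towards box -x when it stands up).
- cover_step (a point): Middle of the foot of the green push step, on the cover's outer face, 85 mm from the hinge line. The step is a bar 90 mm long along y, 20 mm deep (85 to 105 mm from the hinge line), 10 mm high; a fingertip pushes against its hinge-side face. Axes as for cover_edge.
- jar: Amber jar with white cap, 60 mm diameter, 100 mm high, loose bystander. Origin: centre of its underside.
- cup: White ceramic cup, 66 mm across the rim, 75 mm high, loose bystander. Origin: centre of its underside.
- weight: Brass knobbed weight, 48 mm diameter, 58 mm high, loose bystander. Origin: centre of its underside.

How it is judged:
By the outcome, as a careful person would: the job done as asked, in the order asked, and still so for the second after the job is handed in, with the robot touching nothing.
It also fails if it takes over 42 s, if anything falls off the work surface, if the arm or the gripper's body presses on something with over 40 N, if the wrist force passes 120 N, or if a joint passes its speed limit or range.

## Robot

A 6-joint arm with a two-finger parallel gripper is mounted at the origin on the work surface. World frame = base frame: x ahead of the robot, y to its left, z up, the work surface at z = 0. Lengths are in mm, angles in rad, forces in N, time in s.
With the tool pointing down it reaches from about 400 to 925 mm from the base axis. Payload 12.5 kg.
Tool frame: the origin (TCP) lies on the centre line of the jaws, within the pads' length; the fingertips stand 14 mm ahead of it and the grasp point (between the pads) lies 5 mm behind it; z points along the fingers, y is the direction in which the jaws open and shut (so a half turn about z gives the same grasp; the last joint's range is limited). The gripper opens to 95 mm and grips with 3 to 60 N. Pads are 20 mm wide; open, the fingers measure 119 mm over their backs; the gripper's body (75 mm by 180 mm) begins 59 mm behind the grasp point.
Start: joints at [1.22, 0.491, 1.559, -0, 1.092, -0.106], TCP at [151.458, 606.387, 228.661] pointing down, gripper open.
Joint ranges: [-3.1, 3.1], [-0.84, 2.19], [0.05, 2.79], [-1.13, 4.28], [0.06, 2.93], [-2.69, 2.69]. Speed limits (rad/s): [2.22, 2.22, 2.79, 3.14, 3.14, 3.14].

## Interface

Orientations are given as [roll, pitch, yaw] about the fixed x, y, z axes, in that order (R = Rz(yaw) Ry(pitch) Rx(roll)).
In Python, from cell import * gives the robot as it stands.
- The arm moves only by the tool play_rows, never from a script. Its argument "moves" is a list of rows, each a list of 7 numbers: the shift along the tool's x, y, z in m, then the turn, a rotation vector about the tool's x, y, z in rad, then the opening in per cent of the stroke, from 0 (shut) to 100 (fully open). In form: [[tx, ty, tz, ax, ay, az, claw], ...]. A call has 1 to 8 rows; each row shifts and turns the pose as measured when the row begins, along the tool's axes as they then stand; what a row does not reach is not made up. A row lasts 1/10 s, in which the tool goes at most 50 mm and 8.59 degrees, less where a joint would pass 70% of its speed; a pose out of reach is approached as far as the arm can. A call is refused whole if a number of a shift passes 0.05 or a number of a turn 0.15, either way. A call with a gripper value outside its range is refused whole. The fingers move at their own pace and stop on an object; the grip force is fixed at half the most. Time passes only in rows, so rows that do not move let the fingers close. It gives the time, the measured TCP pose, the force and the opening at its end, in the units of the state.
- state(): the state, without advancing time (a new reading comes with each control period).
- read_camera(name): name is "scene" or "top" or "wrist"; returns a dict with "img" (480x640x3 uint8, red, green, blue), "fx", "fy", "cx", "cy" (pixels), "R" (3x3) and "t" (3): a world point X has camera coordinates R X + t. Camera axes: x right, y down, z forward; pixel columns grow to the right and rows downward; lengths in mm; the calibration is good to about 2 mm. A picture is of the moment at which its call begins. There is no depth.
- job_done(): hands the job in, once; it reports no verdict.
The state is a dict: "t": time; "joints": joint angles; "qvel": joint speeds; "tau": joint torques, N m; "eef_pos": TCP position; "tcp_rot": TCP orientation; "ft_force": force on the tool from outside, world axes, zero at the start; "moment": the same for the moment, N m; "opening": opening from 0.0 (shut) to 1.0 (fully open).
Only numpy, scipy, OpenCV 4.12 (cv2) and the standard library are available. Lean on these libraries where they do the work, as an engineer would, in place of code of your own. Each camera call takes 0.05 s, during which the arm holds its last target.

## Working session

There is one attempt and no reset: what is moved stays moved. The work goes in short steps, Python scripts to look and compute and a tool call to move; the robot and the scene stay as the last step left them, time stands still between calls to the robot, and variables do not carry over. Pictures are saved under pics/ and viewed, and the job is handed in when it is done.

Besides the shell and the picture viewer there is one more tool, called after "Call:" by a JSON object that holds its "api" and its "payload". play_rows: Moves the arm, as the interface text tells. Its arguments: {"type":"object","properties":{"moves":{"type":"array"}},"required":["moves"]}

```bash
mkdir -p pics; python3 - <<'E'
from cell import *
import cv2,pickle
print(state())
for n in("scene","top","wrist"):
    c=read_camera(n); cv2.imwrite(f"pics/{n}0.png",c["img"][:,:,::-1]); pickle.dump(c,open(f"{n}0.pkl","wb"))
    print(n,c["fx"],c["fy"],c["cx"],c["cy"],c["R"],c["t"])
E
```

```text
{'t': 0.0, 'joints': array([ 1.22037165e+00,  4.91578147e-01,  1.55945242e+00,  7.22907379e-06,
        1.09169849e+00, -1.05642577e-01]), 'qvel': array([ 0.0009717 ,  0.00090771,  0.0012613 , -0.0006541 , -0.00341108,
        0.00099943]), 'tau': array([-3.45957444e-03, -6.12651873e+01, -2.58184254e+01,  6.91347336e-02,
        4.82864049e-02, -1.19324468e-04]), 'eef_pos': array([151.38875051, 606.15221157, 228.04916946]), 'tcp_rot': array([-3.14046326e+00, -1.26204873e-04,  2.89680715e+00]), 'ft_force': array([-0.05656904,  0.13381652, -0.35561876]), 'moment': array([ 0.00612551, -0.00994251, -0.01866978]), 'opening': 1.0037980033475489}
scene 453.6460187160954 453.6460187160954 322.75374541391085 227.97368623913647 [[ 0.45353526  0.8909934   0.02089337]
 [ 0.58724252 -0.28112062 -0.759024  ]
 [-0.67041181  0.35651362 -0.65072732]] [-351.03275087 -294.01049365 1317.06014909]
top 490.508799706343 490.508799706343 328.41359513457417 233.66284057877832 [[-0.02011836 -0.99973598 -0.01110063]
 [-0.98435926  0.0217501  -0.174825  ]
 [ 0.17502028  0.00740982 -0.98453694]] [ 89.14164529 616.96027917 863.07856166]
wrist 352.1530215725677 352.1530215725677 316.5202802777501 240.43899719848162 [[ 2.41795295e-01  9.70326891e-01 -8.71559108e-04]
 [ 9.36313993e-01 -2.33083717e-01  2.62655833e-01]
 [ 2.54658871e-01 -6.43249976e-02 -9.64889193e-01]] [-625.14295393  -29.76838491  390.92365796]
```

View pics/scene0.png

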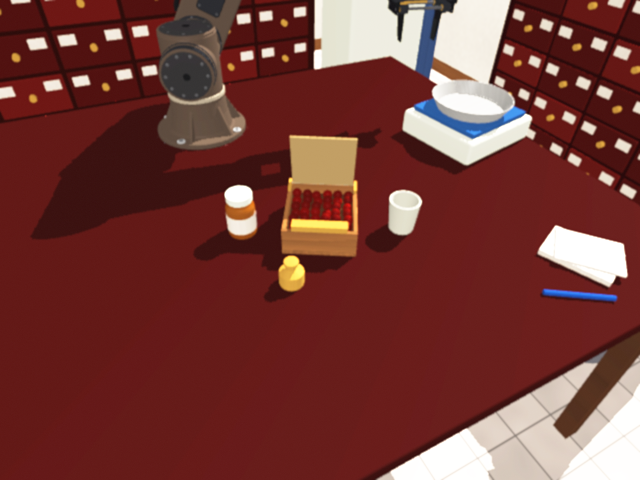

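View pics/top0.png

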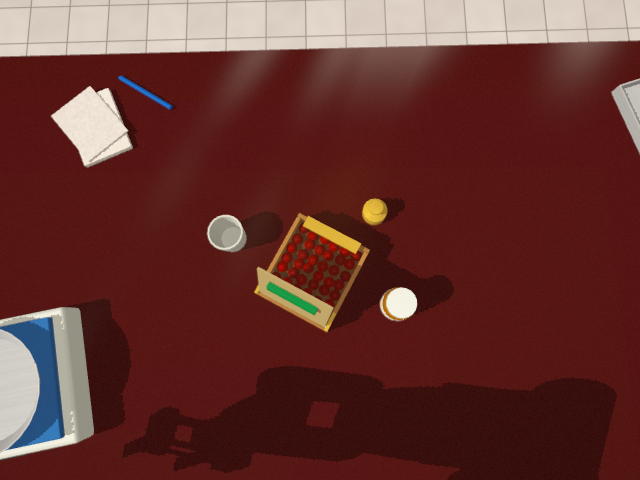

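View pics/wrist0.png

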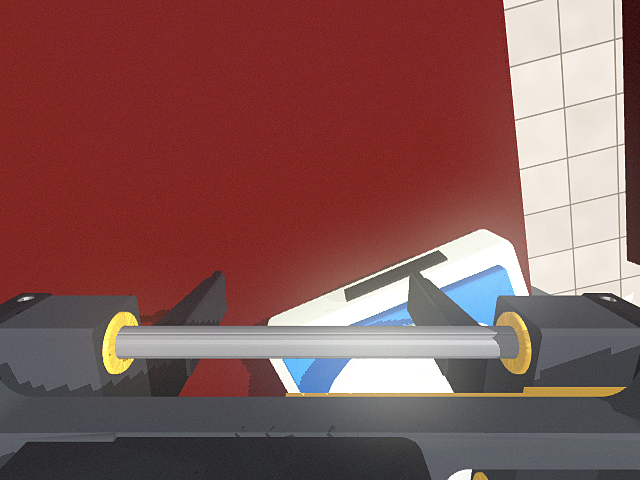

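The scene view shows the box near (320,215) with its cover standing on the robot side. In the top view the box is around (312,272), with the green step at (293,298), the brass lip at (332,233), the jar at (399,303), the cup at (226,233) and the weight at (375,211). I'll zoom in for corners.

```bash
python3 - <<'E'
import cv2
a=cv2.imread("pics/top0.png")[200:340,240:400]; cv2.imwrite("pics/topz.png",cv2.resize(a,None,fx=5,fy=5,interpolation=cv2.INTER_CUBIC)[:600*2])
a=cv2.imread("pics/scene0.png")[130:265,265:375]; cv2.imwrite("pics/scenez.png",cv2.resize(a,None,fx=4.4,fy=4.4,interpolation=cv2.INTER_CUBIC))
a=cv2.imread("pics/top0.png")[205:335,245:385]; cv2.imwrite("pics/topz.png",cv2.resize(a,None,fx=4.5,fy=4.5,interpolation=cv2.INTER_CUBIC))
E
```

```text
(no output)
```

View pics/topz.png

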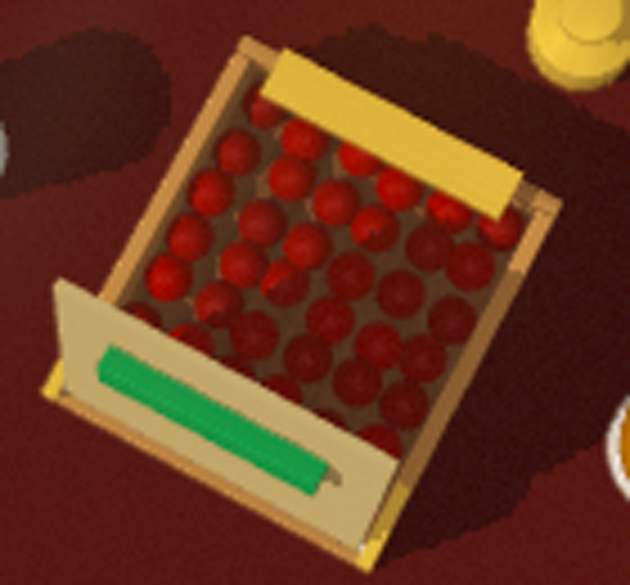

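View pics/scenez.png

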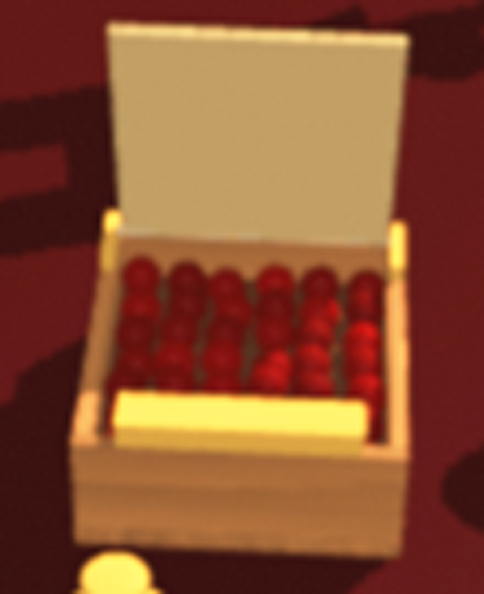

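```bash
cat > fit.py <<'E'
import numpy as np,pickle
from scipy.optimize import least_squares
cam={n:pickle.load(open(n+"0.pkl","rb")) for n in("scene","top")}
def proj(c,X):
    p=np.asarray(c["R"])@X+np.asarray(c["t"]); return np.array([c["fx"]*p[0]/p[2]+c["cx"],c["fy"]*p[1]/p[2]+c["cy"]])
def T(q):return np.array([245,205])+(np.array(q)+.5)/4.5-.5
def S(q):return np.array([265,130])+(np.array(q)+.5)/4.4-.5
box=[("top",(85,75,60),T((245,40))),("top",(85,-75,60),T((560,203))),("top",(85,55,73),T((287,50))),("top",(85,-55,73),T((522,175))),
("top",(64,55,73),T((262,97))),("top",(64,-55,73),T((500,218))),("scene",(85,75,0),S((400,555))),("scene",(85,-75,0),S((77,543))),
("scene",(85,-75,60),S((72,442))),("scene",(85,75,60),S((409,460)))]
# cover pts (u along, v y, w normal)
cov=[("top",(136,67,2),T((56,281))),("top",(136,-67,2),T((398,460))),("scene",(136,-67,2),S((108,24))),("scene",(136,67,2),S((408,37))),
("top",(105,45,12),T((113,347))),("top",(105,-45,12),T((328,465))),("top",(85,-45,12),T((315,495))),("top",(85,45,12),T((99,378)))]
def w(P,x):
    c,s=np.cos(x[2]),np.sin(x[2]); return np.array([x[0]+c*P[0]-s*P[1],x[1]+s*P[0]+c*P[1],P[2]])
def cp(P,a,sl):
    u,v,n=P; return (-78+sl+u*np.cos(a)-n*np.sin(a),v,63+u*np.sin(a)+n*np.cos(a))
def res(x):
    r=[proj(cam[n],w(P,x))-q for n,P,q in box]+[proj(cam[n],w(cp(P,x[3],x[4]),x))-q for n,P,q in cov]
    # small per-camera offset, prior
    r=np.array(r)
    off=np.array([x[5:7] if n=="top" else x[7:9] for n,_,_ in box+cov])
    return np.concatenate([(r+off).ravel(),x[5:9]/1.5,[(x[4]-1.5)/1.5]])
if __name__=="__main__":
    s=least_squares(res,[600,0,-.5,1.4,1.5,0,0,0,0],loss="soft_l1")
    print(s.x.round(3)); print(s.fun[:36].reshape(-1,2).round(1).tolist())
    for n,P in (("hinge",(-78,0,63)),("lip",(64,0,69))): print(n,w(P,s.x))
    for n,P in (("edge",(136,0,0)),("step",(85,0,2))): print(n,w(cp(P,s.x[3],s.x[4]),s.x))
E
python3 fit.py
```

```text
[ 5.50366e+02  1.07433e+02 -5.10000e-01  1.31400e+00  1.93700e+00
  4.12000e-01  7.98000e-01  4.20000e-01 -5.68000e-01]
[[-0.1, -1.1], [1.0, -0.2], [-0.5, 0.0], [0.2, -0.1], [-0.4, -0.5], [-0.2, 0.4], [0.1, -0.1], [-0.2, -0.5], [-0.3, 0.2], [0.1, -0.7], [0.8, -0.5], [0.4, 0.5], [0.1, 0.9], [-0.1, 0.6], [-2.7, 2.7], [-1.4, 3.1], [0.5, -0.5], [0.5, -0.6]]
hinge [482.30430227 145.53249282  63.        ]
lip [606.21178686  76.17158695  69.        ]
edge [514.1272699  127.71863864 194.54274765]
step [501.13949265 134.98893388 145.72205072]
```

```bash
cat > h.py <<'E'
import numpy as np
from cell import *
from scipy.spatial.transform import Rotation as Ro
B=np.array([550.37,107.43]);YAW=-0.51
c,s=np.cos(YAW),np.sin(YAW);M=np.array([[c,s],[-s,c]])
def rep(tgt=None):
    st=state();p=st["eef_pos"];b=M@(p[:2]-B);f=st["ft_force"];fb=M@f[:2]
    print("t%.2f front xb %.1f yb %.1f tipz %.1f | F box x%.1f y%.1f z%.1f | rot %s open %.2f"%(st["t"],b[0]+10,b[1],p[2]-14,fb[0],fb[1],f[2],np.round(st["tcp_rot"],3),st["opening"]))
    R=Ro.from_euler("xyz",st["tcp_rot"]).as_matrix()
    Rt=Ro.from_euler("xyz",[np.pi,0,YAW+np.pi]).as_matrix()
    print("turn needed (tool)",Ro.from_matrix(R.T@Rt).as_rotvec().round(3))
    if tgt is not None:
        t=np.array(tgt,float);w=np.r_[B+M.T@np.array([t[0]-10,t[1]]),t[2]+14]
        print("shift needed tool m",(R.T@(w-p)/1000).round(4), "world",w.round(1))
        print("in final tool axes",(Rt.T@(w-p)/1000).round(4))
E
python3 -c "
from h import *
rep((-62,0,181))"
```

```text
t0.15 front xb -581.7 yb 240.5 tipz 214.2 | F box x-0.5 y0.3 z-0.4 | rot [-3.141 -0.     2.897] open 1.00
turn needed (tool) [-0.001  0.     0.265]
shift needed tool m [-0.4385 -0.3683  0.0335] world [487.5 142.6 195. ]
in final tool axes [-0.5197 -0.2405  0.0332]
```

Call:
{"api": "play_rows", "payload": {"moves": [[0,0,0,0,0,0.13,0],[0,0,0,0,0,0.13,0],[-0.03,-0.015,0,0,0,0,0],[-0.04,-0.019,0,0,0,0,0],[-0.04,-0.019,0,0,0,0,0],[-0.04,-0.019,0,0,0,0,0],[-0.04,-0.019,0,0,0,0,0],[-0.04,-0.019,0,0,0,0,0]]}}

```text
t: 0.95
eef_pos: [298.6, 393.0, 225.8]
tcp_rot: [-3.138, -0.0, 2.633]
ft_force: [1.2, 1.1, -0.4]
opening: 0.383
```

```bash
python3 -c "
from h import *
rep((-62,0,181))"
```

```text
t0.95 front xb -349.2 yb 126.3 tipz 211.8 | F box x0.5 y1.6 z-0.4 | rot [-3.138 -0.     2.633] open 0.38
turn needed (tool) [-0.003 -0.     0.001]
shift needed tool m [-0.287  -0.1265  0.0312] world [487.5 142.6 195. ]
in final tool axes [-0.2872 -0.1263  0.0308]
```

Call:
{"api": "play_rows", "payload": {"moves": [[-0.04,-0.0175,0,0,0,0,0],[-0.04,-0.0175,0,0,0,0,0],[-0.04,-0.0175,0,0,0,0,0],[-0.04,-0.0175,0,0,0,0,0],[-0.04,-0.0175,0,0,0,0,0],[-0.02,-0.01,0,0,0,0,0],[0,0,0.015,0,0,0,0],[0,0,0.01,0,0,0,0]]}}

```text
t: 1.75
eef_pos: [450.7, 187.1, 201.3]
tcp_rot: [-3.14, 0.002, 2.627]
ft_force: [-0.7, -0.1, 0.9]
opening: 0.005
```

```bash
python3 -c "
from h import *
import cv2
rep((-62,0,181))
for n in ('scene','top'):
    cv2.imwrite(f'pics/{n}1.png',read_camera(n)['img'][90:350,200:440,::-1].repeat(2,0).repeat(2,1))
"
```

```text
t1.75 front xb -115.9 yb 20.8 tipz 187.3 | F box x-0.6 y-0.4 z0.9 | rot [-3.140e+00  2.000e-03  2.627e+00] open 0.00
turn needed (tool) [-0.002  0.002 -0.005]
shift needed tool m [-0.054  -0.0206  0.0064] world [487.5 142.6 195. ]
in final tool axes [-0.0539 -0.0208  0.0063]
```

View pics/scene1.png

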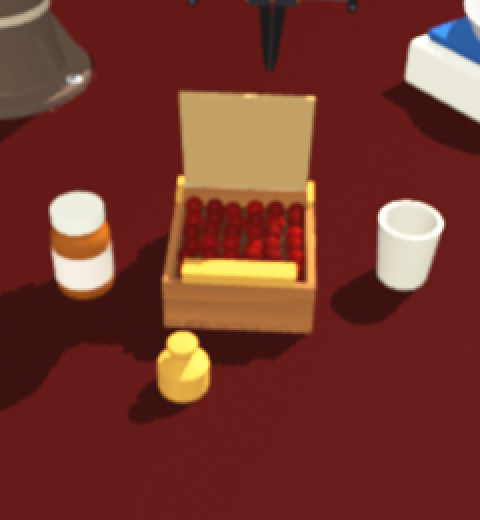

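View pics/top1.png

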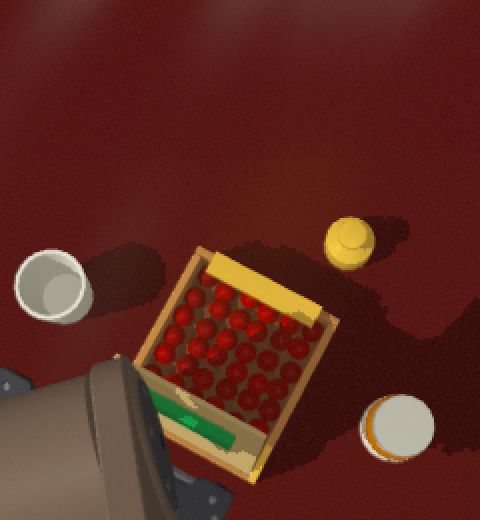

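The closed fingertip (scene crop (270,68)) is behind the cover and clear of it, and the bystanders are untouched. Next I move in to just short of the cover.

Call:
{"api": "play_rows", "payload": {"moves": [[-0.02,-0.02,0.006,0,0,0,0],[-0.02,0,0,0,0,0,0],[-0.014,0,0,0,0,0,0],[0,0,0,0,0,0,0]]}}

```text
t: 2.25
eef_pos: [487.6, 145.1, 195.9]
tcp_rot: [-3.139, 0.001, 2.633]
ft_force: [0.5, 0.7, -0.2]
opening: 0.006
```

```bash
python3 -c "
from h import *
rep((-47,0,181))"
```

```text
t2.25 front xb -63.2 yb 2.3 tipz 181.9 | F box x0.1 y0.9 z-0.2 | rot [-3.139e+00  1.000e-03  2.633e+00] open 0.01
turn needed (tool) [-0.003  0.001  0.002]
shift needed tool m [-0.0162 -0.0023  0.0009] world [500.6 135.3 195. ]
in final tool axes [-0.0162 -0.0023  0.0009]
```

Call:
{"api": "play_rows", "payload": {"moves": [[-0.015,-0.002,0,0,0,0,0],[-0.013,0,0.004,0,0,0,0],[-0.013,0,0.005,0,0,0,0],[-0.01,0,0.006,0,0,0,0],[-0.01,0,0.007,0,0,0,0]]}}

```text
t: 2.75
eef_pos: [542.5, 113.3, 173.2]
tcp_rot: [-3.139, 0.001, 2.636]
ft_force: [-0.1, 0.1, 0.3]
opening: 0.003
```

```bash
python3 -c "
from h import *
rep((16,0,143))
import cv2
for n in ('scene',):
    cv2.imwrite(f'pics/{n}2.png',read_camera(n)['img'][90:350,200:440,::-1].repeat(2,0).repeat(2,1))
"
```

```text
t2.75 front xb 0.3 yb 1.3 tipz 159.2 | F box x-0.2 y0.0 z0.3 | rot [-3.139e+00  1.000e-03  2.636e+00] open 0.00
turn needed (tool) [-0.002  0.001  0.004]
shift needed tool m [-0.0157 -0.0013  0.0163] world [555.6 104.5 157. ]
in final tool axes [-0.0157 -0.0013  0.0162]
```

View pics/scene2.png

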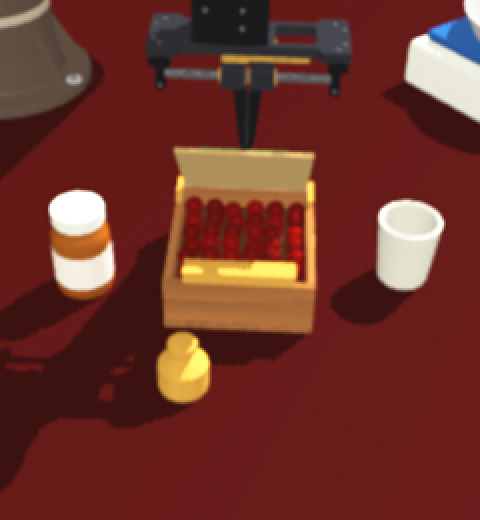

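The cover is tipping over with the fingertip behind its top edge (scene crop (247,148)). I'll continue along the arc.

Call:
{"api": "play_rows", "payload": {"moves": [[-0.008,-0.001,0.008,0,0,0,0],[-0.008,0,0.008,0,0,0,0],[-0.007,0,0.01,0,0,0,0],[-0.007,0,0.01,0,0,0,0],[-0.004,0,0.008,0,0,0,0],[-0.004,0,0.008,0,0,0,0],[-0.002,0,0.006,0,0,0,0],[-0.001,0,0.006,0,0,0,0]]}}

```text
t: 3.6
eef_pos: [581.5, 89.8, 101.6]
tcp_rot: [-3.138, -0.001, 2.635]
ft_force: [0.9, -0.8, 0.4]
opening: 0.004
```

```bash
python3 -c "
from h import *
rep((41.7,0,95))
import cv2
for n in ('scene','top'):
    cv2.imwrite(f'pics/{n}3.png',read_camera(n)['img'][90:350,200:440,::-1].repeat(2,0).repeat(2,1))
"
```

```text
t3.60 front xb 45.7 yb -0.2 tipz 87.6 | F box x1.2 y-0.3 z0.4 | rot [-3.138e+00 -1.000e-03  2.635e+00] open 0.00
turn needed (tool) [-0.004 -0.001  0.004]
shift needed tool m [ 0.004   0.0002 -0.0074] world [578.  92. 109.]
in final tool axes [ 0.004   0.0002 -0.0074]
```

View pics/scene3.png

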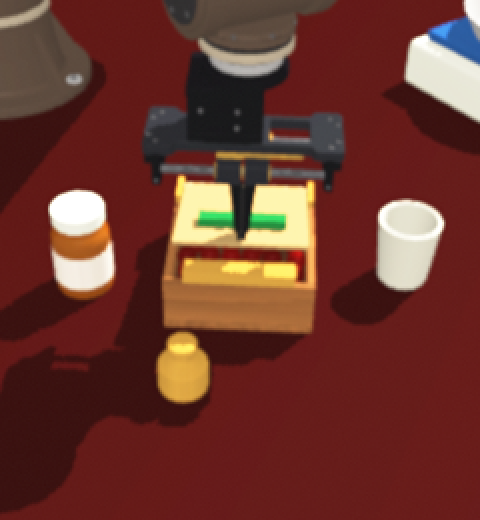

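View pics/top3.png

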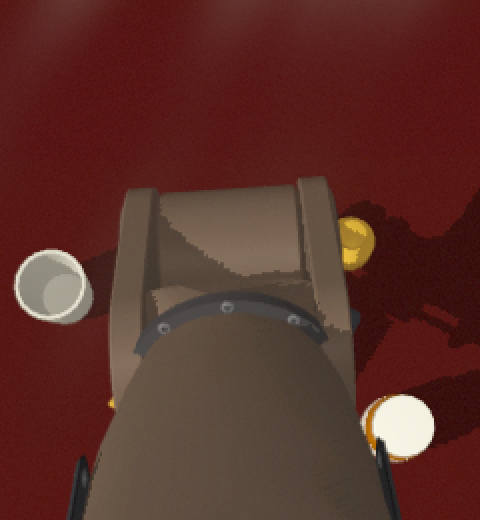

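The cover is nearly flat, the finger is just past the green step (scene crop (242,235)), and nothing else has moved. I'll rise slightly and slip back over the step to its hinge side, then press down.

Call:
{"api": "play_rows", "payload": {"moves": [[0,0,-0.007,0,0,0,0],[0.014,0,0,0,0,0,0],[0.014,0,0,0,0,0,0],[0.014,0,0,0,0,0,0],[0.012,0,0,0,0,0,0],[0,0,0,0,0,0,0]]}}

```text
t: 4.3
eef_pos: [544.0, 115.2, 117.5]
tcp_rot: [3.129, 0.033, 2.636]
ft_force: [0.0, 1.5, 0.1]
opening: 0.006
```

```bash
python3 -c "
from h import *
rep((-8,0,66))
import cv2
for n in ('scene',):
    cv2.imwrite(f'pics/{n}4.png',read_camera(n)['img'][130:280,260:400,::-1].repeat(4,0).repeat(4,1))
"
```

```text
t4.30 front xb 0.7 yb 3.7 tipz 103.5 | F box x-0.7 y1.3 z0.1 | rot [3.129 0.033 2.636] open 0.01
turn needed (tool) [0.012 0.033 0.005]
shift needed tool m [ 0.0099 -0.0041  0.0372] world [534.7 116.2  80. ]
in final tool axes [ 0.0087 -0.0037  0.0375]
```

View pics/scene4.png

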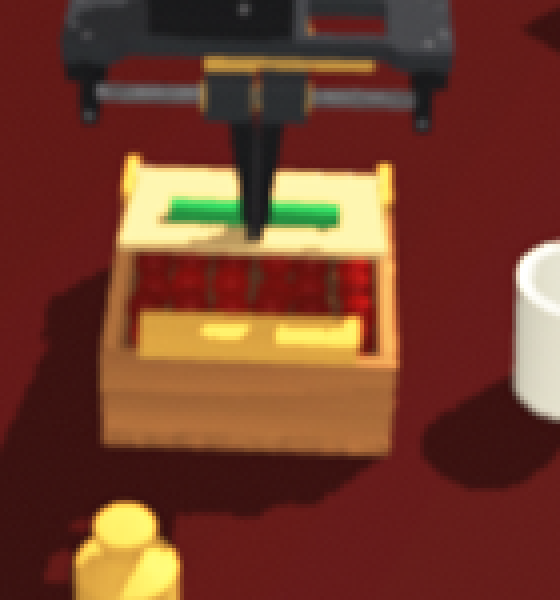

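```bash
cat > ov.py <<'E'
from fit import *
x=[550.37,107.43,-.51]
def q(P): # to crop px of scene4
    p=proj(cam["scene"],w(P,x)); return ((p-np.array([260,130]))*4).round(0)
E
python3 -c "
from ov import *
print('tip front',q((.7,3.7,103.5)),'back',q((-19,3.7,103.5)))
for a in (.2,.3,.4,.5,.6,.7):
  for s in (0,3): print(a,s,'edge',q(cp((136,-67,0),a,s)),q(cp((136,67,0),a,s)),'step85 top',q(cp((85,0,12),a,s)),'105top',q(cp((105,0,12),a,s)),q(cp((105,0,2),a,s)))
"
```

```text
tip front [251. 236.] back [253. 214.]
0.2 0 edge [102. 318.] [376. 329.] step85 top [243. 257.] 105top [242. 274.] [241. 292.]
0.2 3 edge [101. 322.] [376. 333.] step85 top [243. 261.] 105top [242. 278.] [241. 296.]
0.3 0 edge [102. 292.] [378. 303.] step85 top [244. 241.] 105top [243. 254.] [242. 272.]
0.3 3 edge [101. 296.] [378. 307.] step85 top [244. 244.] 105top [242. 257.] [242. 276.]
0.4 0 edge [102. 265.] [379. 277.] step85 top [245. 224.] 105top [243. 233.] [243. 252.]
0.4 3 edge [101. 269.] [379. 280.] step85 top [244. 227.] 105top [243. 236.] [242. 256.]
0.5 0 edge [102. 238.] [381. 249.] step85 top [245. 207.] 105top [244. 211.] [243. 231.]
0.5 3 edge [102. 241.] [381. 252.] step85 top [245. 210.] 105top [244. 215.] [243. 235.]
0.6 0 edge [103. 209.] [382. 220.] step85 top [246. 190.] 105top [245. 190.] [244. 210.]
0.6 3 edge [102. 213.] [382. 224.] step85 top [246. 193.] 105top [245. 193.] [244. 214.]
0.7 0 edge [104. 181.] [384. 192.] step85 top [247. 173.] 105top [246. 169.] [245. 189.]
0.7 3 edge [103. 184.] [384. 195.] step85 top [246. 177.] 105top [246. 172.] [245. 192.]
```

The box itself has moved about 12 px in the scene view: the finger caught the free side of the step and dragged the box back towards the robot. I'll lift straight off, re-measure the box and put it back before closing.

Call:
{"api": "play_rows", "payload": {"moves": [[0,0,-0.015,0,0.015,0,0],[0,0,-0.02,0,0.015,0,0],[0,0,-0.03,0.01,0,0,0],[0,0,-0.035,0,0,0,0],[0,0,-0.03,0,0,0,0],[0,0,0,0,0,0,0]]}}

```text
t: 4.95
eef_pos: [540.3, 115.6, 252.9]
tcp_rot: [-3.141, -0.004, 2.637]
ft_force: [-0.7, -0.2, 0.1]
opening: 0.005
```

```bash
python3 -c "
from h import *
rep((-180,0,220))
import cv2
for n in ('scene',):
    cv2.imwrite(f'pics/{n}5.png',read_camera(n)['img'][110:280,220:420,::-1].repeat(3,0).repeat(3,1))
"
```

```text
t4.95 front xb -2.8 yb 2.2 tipz 238.9 | F box x-0.5 y-0.6 z0.1 | rot [-3.141 -0.004  2.637] open 0.01
turn needed (tool) [-0.    -0.004  0.006]
shift needed tool m [ 0.1771 -0.0012  0.0196] world [384.5 200.2 234. ]
in final tool axes [ 0.1772 -0.0022  0.0189]
```

View pics/scene5.png

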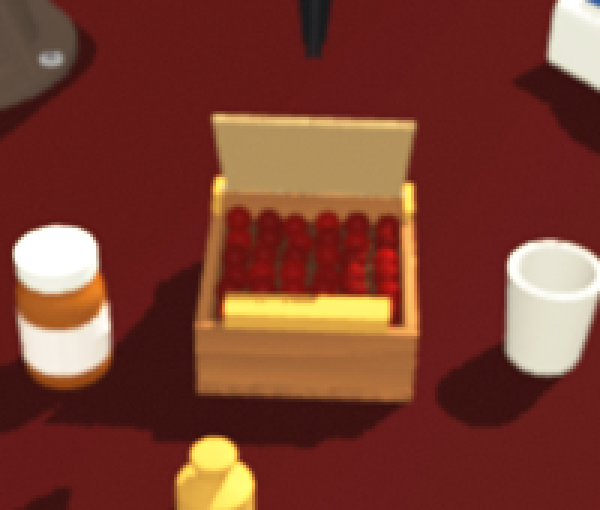

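Call:
{"api": "play_rows", "payload": {"moves": [[0.04,0,0,0,0,0,0],[0.045,0,0,0,0,0,0],[0.045,0,0,0,0,0,0],[0.045,0,0,0,0,0,0],[0.03,0,0,0,0,0,0],[0.03,0,0,0,0,0,0]]}}

```text
t: 5.6
eef_pos: [325.3, 229.9, 246.4]
tcp_rot: [-3.132, -0.014, 2.632]
ft_force: [1.1, -0.0, 0.4]
opening: 0.006
```

```bash
python3 -c "
from h import *
rep((-180,0,220))
import cv2
c=read_camera('scene')['img'][120:260,260:370,::-1]
cv2.imwrite('pics/scene6.png',cv2.resize(c,None,fx=4.2,fy=4.2,interpolation=cv2.INTER_CUBIC))
c=read_camera('top')['img'][205:355,240:385,::-1]
cv2.imwrite('pics/top6.png',cv2.resize(c,None,fx=4,fy=4,interpolation=cv2.INTER_CUBIC))
"
```

```text
t5.60 front xb -246.2 yb -2.9 tipz 232.4 | F box x1.0 y0.5 z0.4 | rot [-3.132 -0.014  2.632] open 0.01
turn needed (tool) [-0.009 -0.014  0.   ]
shift needed tool m [-0.0664  0.003   0.0114] world [384.5 200.2 234. ]
in final tool axes [-0.0662  0.0029  0.0124]
```

View pics/scene6.png

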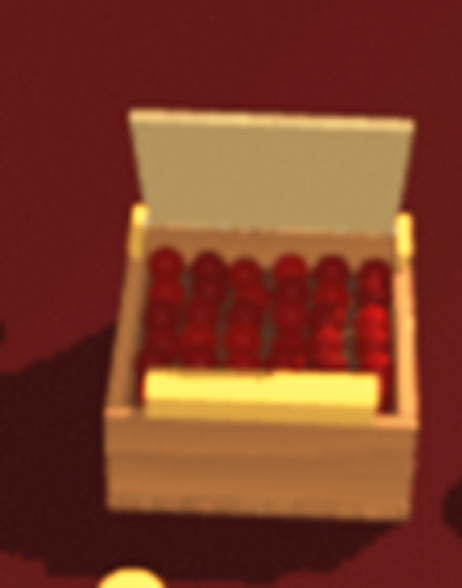

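View pics/top6.png

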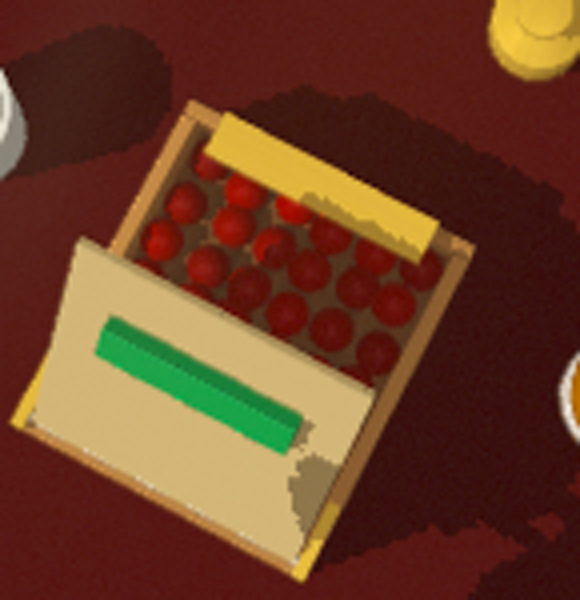

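```bash
cat > fit2.py <<'E'
import fit; from fit import *
def mk(T,S,t,s,ct,cs,steps):
    fit.box[:]=[("top",P,T(q)) for P,q in zip([(85,75,60),(85,-75,60),(85,55,73),(85,-55,73),(64,55,73),(64,-55,73)],t)]+[("scene",P,S(q)) for P,q in zip([(85,75,0),(85,-75,0),(85,-75,60),(85,75,60)],s)]
    fit.cov[:]=[("top",(136,67,2),T(ct[0])),("top",(136,-67,2),T(ct[1])),("scene",(136,-67,2),S(cs[0])),("scene",(136,67,2),S(cs[1]))]+[("top",P,T(q)) for P,q in zip([(85,-45,12),(85,45,12)],steps)]
    r=least_squares(res,[550,107,-.5,1.2,1.5,0.4,.8,.4,-.6],loss="soft_l1")
    print(r.x.round(3)); print(r.fun[:32].reshape(-1,2).round(1).tolist())
    return r.x
if __name__=="__main__":
    T=lambda q:np.array([240,205])+(np.array(q)+.5)/4-.5
    S=lambda q:np.array([260,120])+(np.array(q)+.5)/4.2-.5
    mk(T,S,[(190,102),(474,247),(228,114),(439,222),(206,152),(420,262)],[(409,518),(108,508),(105,412),(416,428)],[(77,240),(375,392)],[(130,111),(413,122)],[(288,455),(95,355)])
E
python3 fit2.py
```

```text
[ 5.17856e+02  1.28632e+02 -5.00000e-01  9.63000e-01  1.56000e+00
  4.59000e-01  2.66000e-01  3.03000e-01 -1.76000e-01]
[[0.0, -0.9], [0.8, -0.3], [-0.6, -0.3], [0.1, 0.1], [-0.5, 0.3], [-0.5, 0.4], [-0.1, 0.0], [0.1, -0.1], [-0.2, 0.7], [0.3, -0.6], [0.6, 0.0], [0.2, 0.9], [-0.1, 0.2], [-0.1, -0.1], [-0.3, -0.0], [0.1, -0.4]]
```

The re-fit puts the box 39 mm back along its own -x, about 3 mm off in y, and 0.01 rad turned. I'll put it back by pushing +x against the inner edge of the brass lip, with the tool vertical, between the lip and the upright cover.

Call:
{"api": "play_rows", "payload": {"moves": [[-0.035,0.003,-0.01,-0.009,-0.014,0,0],[-0.045,0,0,0,0,0,0],[-0.045,0,0,0,0,0,0],[-0.045,0,0,0,0,0,0],[-0.045,0,0,0,0,0,0],[-0.025,0,0,0,0,0,0],[0,0,0,0,0,0,0]]}}

```text
t: 6.4
eef_pos: [542.6, 109.7, 249.0]
tcp_rot: [-3.136, -0.008, 2.638]
ft_force: [-0.5, -0.2, -0.3]
opening: 0.006
```

```bash
python3 -c "
from h import *
rep((10,2.6,62))
import cv2
c=read_camera('scene')['img'][100:260,240:390,::-1]
cv2.imwrite('pics/scene7.png',cv2.resize(c,None,fx=3.7,fy=3.7,interpolation=cv2.INTER_CUBIC))
"
```

```text
t6.40 front xb 2.1 yb -1.8 tipz 235.0 | F box x-0.4 y-0.5 z-0.3 | rot [-3.136 -0.008  2.638] open 0.01
turn needed (tool) [-0.006 -0.008  0.007]
shift needed tool m [-0.0092  0.0054  0.1729] world [551.6 109.7  76. ]
in final tool axes [-0.0079  0.0044  0.173 ]
```

View pics/scene7.png

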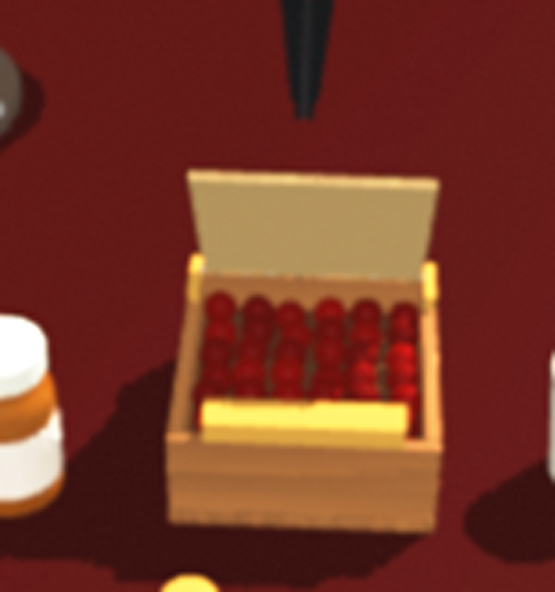

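The cover settled at about 0.96 rad (edge at crop (190,175)), so I'll descend close to the lip to keep the gripper body clear of it.

Call:
{"api": "play_rows", "payload": {"moves": [[-0.016,0.005,0,-0.006,-0.008,0.007,0],[0,0,0.03,0,0,0,0],[0,0,0.03,0,0,0,0],[0,0,0.02,0,0,0,0]]}}

```text
t: 6.85
eef_pos: [555.7, 107.9, 167.1]
tcp_rot: [3.141, 0.0, 2.632]
ft_force: [0.2, -0.6, 0.5]
opening: 0.007
```

```bash
python3 -c "
from h import *
rep((19,2.6,63))
"
```

```text
t6.85 front xb 14.4 yb 3.1 tipz 153.1 | F box x0.5 y-0.4 z0.5 | rot [3.141 0.    2.632] open 0.01
turn needed (tool) [0.001 0.    0.001]
shift needed tool m [-0.0045 -0.0005  0.0901] world [559.5 105.3  77. ]
in final tool axes [-0.0046 -0.0005  0.0901]
```

Call:
{"api": "play_rows", "payload": {"moves": [[-0.004,0,0.02,0,0,0,0],[0,0,0.025,0,0,0,0],[0,0,0.02,0,0,0,0],[0,0,0.01,0,0,0,0],[0,0,0.006,0,0,0,0],[0,0,0,0,0,0,0]]}}

```text
t: 7.45
eef_pos: [552.3, 108.7, 79.9]
tcp_rot: [-3.138, -0.007, 2.636]
ft_force: [-0.3, -0.6, 0.2]
opening: 0.001
```

```bash
python3 -c "
from h import *
rep((19,2.6,63))
import cv2
c=read_camera('scene')['img'][100:260,240:390,::-1]
cv2.imwrite('pics/scene8.png',cv2.resize(c,None,fx=3.7,fy=3.7,interpolation=cv2.INTER_CUBIC))
"
```

```text
t7.45 front xb 11.0 yb 2.0 tipz 65.9 | F box x0.0 y-0.7 z0.2 | rot [-3.138 -0.007  2.636] open 0.00
turn needed (tool) [-0.004 -0.007  0.005]
shift needed tool m [-0.008   0.0006  0.0029] world [559.5 105.3  77. ]
in final tool axes [-0.008   0.0006  0.0029]
```

View pics/scene8.png

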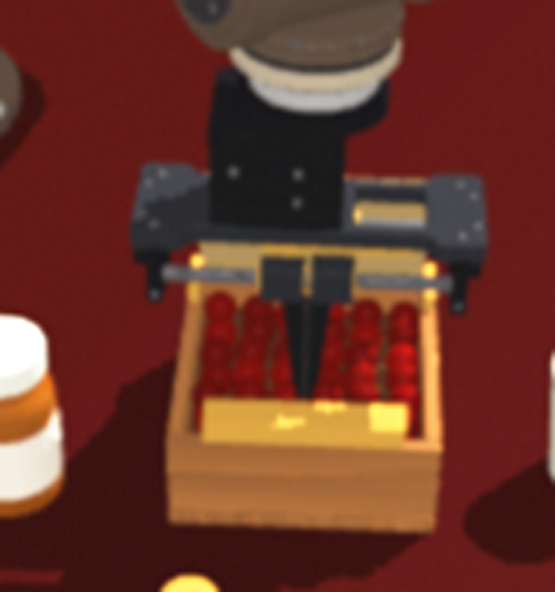

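The fingertip (crop (303,398)) is just behind the lip inside the box, with the cover untouched. Now I push the box back gently.

Call:
{"api": "play_rows", "payload": {"moves": [[-0.008,0,0,-0.004,-0.007,0.005,0],[-0.007,0,0,0,0,0,0],[-0.006,0,0,0,0,0,0],[-0.006,-0.001,0,0,0,0,0]]}}

```text
t: 7.9
eef_pos: [572.8, 95.4, 81.6]
tcp_rot: [-3.14, -0.008, 2.631]
ft_force: [-7.8, 6.4, -0.6]
opening: 0.001
```

```bash
python3 -c "
from h import *
rep((64,0,65))
"
```

```text
t7.90 front xb 35.4 yb 0.5 tipz 67.6 | F box x-9.9 y1.8 z-0.6 | rot [-3.14  -0.008  2.631] open 0.00
turn needed (tool) [-0.002 -0.008 -0.001]
shift needed tool m [-0.0286 -0.0004  0.0023] world [597.5  81.1  79. ]
in final tool axes [-0.0286 -0.0005  0.0026]
```

Call:
{"api": "play_rows", "payload": {"moves": [[-0.006,0,0.002,0,-0.008,0,0],[-0.006,0,0.001,0,0,0,0],[-0.006,0,0,0,0,0,0],[-0.004,0,0,0,0,0,0],[0,0,0,0,0,0,0]]}}

```text
t: 8.4
eef_pos: [585.3, 86.6, 80.6]
tcp_rot: [-3.135, -0.018, 2.628]
ft_force: [-0.6, -0.6, 0.1]
opening: 0.006
```

```bash
python3 -c "
from h import *
rep((64,0,65))
import cv2
c=read_camera('scene')['img'][130:265,265:375,::-1]
cv2.imwrite('pics/scene9.png',cv2.resize(c,None,fx=4.4,fy=4.4,interpolation=cv2.INTER_CUBIC))
"
```

```text
t8.40 front xb 50.6 yb -1.1 tipz 66.6 | F box x-0.3 y-0.8 z0.1 | rot [-3.135 -0.018  2.628] open 0.01
turn needed (tool) [-0.007 -0.018 -0.003]
shift needed tool m [-0.0134  0.0012  0.0013] world [597.5  81.1  79. ]
in final tool axes [-0.0134  0.0011  0.0016]
```

View pics/scene9.png

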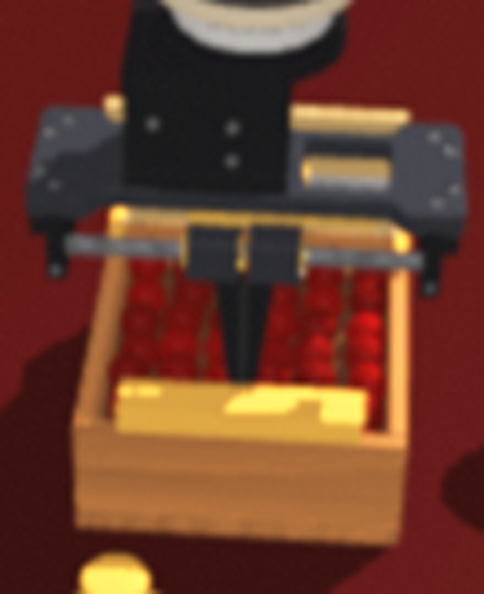

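Call:
{"api": "play_rows", "payload": {"moves": [[0.002,-0.012,0,-0.007,-0.018,-0.003,0],[-0.006,0,0,0,0,0,0],[-0.004,0,0,0,0,0,0],[-0.003,0,0,0,0,0,0],[-0.003,0,0.001,0,0,0,0],[0,0,0,0,0,0,0]]}}

```text
t: 9.05
eef_pos: [587.0, 70.7, 81.3]
tcp_rot: [-3.139, -0.014, 2.629]
ft_force: [-0.9, 1.4, -0.8]
opening: 0.006
```

```bash
python3 -c "
from h import *
rep((64,0,65))
import cv2
c=read_camera('scene')['img'][130:265,265:375,::-1]
cv2.imwrite('pics/scene10.png',cv2.resize(c,None,fx=4.4,fy=4.4,interpolation=cv2.INTER_CUBIC))
"
```

```text
t9.05 front xb 59.9 yb -14.2 tipz 67.3 | F box x-1.4 y0.8 z-0.8 | rot [-3.139 -0.014  2.629] open 0.01
turn needed (tool) [-0.003 -0.014 -0.002]
shift needed tool m [-0.0041  0.0142  0.0022] world [597.5  81.1  79. ]
in final tool axes [-0.0041  0.0142  0.0023]
```

View pics/scene10.png

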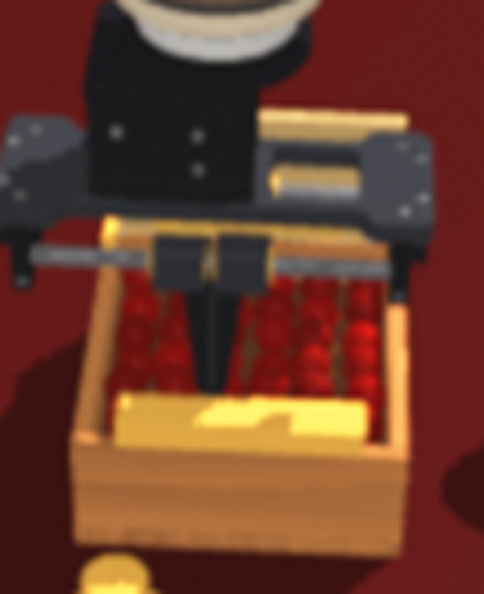

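```bash
python3 -c "
from h import *
import cv2
a=cv2.imread('pics/scene0.png'); b=read_camera('scene')['img'][:,:,::-1].copy(); cv2.imwrite('pics/scene11.png',b)
g=lambda i:cv2.cvtColor(cv2.resize(i,None,fx=8,fy=8,interpolation=cv2.INTER_CUBIC),cv2.COLOR_BGR2GRAY)
def cmp(x0,y0,x1,y1):
    t=g(a[y0:y1,x0:x1]); s=g(b[y0-6:y1+6,x0-6:x1+6]); r=cv2.matchTemplate(s,t,cv2.TM_CCOEFF_NORMED); _,v,_,l=cv2.minMaxLoc(r); print((np.array(l)-48)/8,round(v,3))
cmp(278,225,362,258);cmp(278,232,300,258);cmp(342,232,362,258)
"
```

```text
[0.125 0.25 ] 0.967
[0.    0.625] 0.959
[ 0.    -0.125] 0.999
```

The box is back within roughly a pixel (0.25 px over the front wall, up to 0.6 px at its left corner, so about 1–2 mm). I'll lift out and come down on the hinge side of the step.

Call:
{"api": "play_rows", "payload": {"moves": [[0.003,0,-0.005,0,-0.01,0,0],[0,0,-0.02,0,0,0,0],[0,0,-0.03,0,0,0,0],[0,0,-0.035,0,0,0,0],[0,0,-0.035,0,0,0,0],[0,0,-0.03,0,0,0,0],[0.01,0.005,-0.01,0,0,0,0],[0.02,0.008,0,0,0,0,0]]}}

```text
t: 9.95
eef_pos: [569.0, 96.3, 257.2]
tcp_rot: [3.14, 0.013, 2.625]
ft_force: [-0.4, -0.0, -0.7]
opening: 0.008
```

```bash
python3 -c "
from h import *
rep((-180,0,220))
"
```

```text
t9.95 front xb 31.7 yb -0.6 tipz 243.2 | F box x-0.3 y-0.2 z-0.7 | rot [3.14  0.013 2.625] open 0.01
turn needed (tool) [ 0.002  0.013 -0.007]
shift needed tool m [ 0.212  -0.0009  0.0205] world [384.5 200.2 234. ]
in final tool axes [0.2117 0.0006 0.0232]
```

Call:
{"api": "play_rows", "payload": {"moves": [[0.035,0,0,0,0.013,-0.007,0],[0.045,0,0,0,0,0,0],[0.045,0,0,0,0,0,0],[0.045,0,0,0,0,0,0],[0.025,0,0,0,0,0,0],[0,0,0,0,0,0,0]]}}

```text
t: 10.55
eef_pos: [389.5, 196.4, 254.6]
tcp_rot: [3.138, 0.003, 2.631]
ft_force: [0.3, -0.5, -0.5]
opening: 0.008
```

```bash
python3 -c "
from h import *
rep((-180,0,220))
import cv2
c=read_camera('scene')['img'][:,:,::-1];cv2.imwrite('pics/scene12f.png',c);c=c[130:265,265:375]
cv2.imwrite('pics/scene12.png',cv2.resize(c,None,fx=4.4,fy=4.4,interpolation=cv2.INTER_CUBIC))
c=read_camera('top')['img'][:,:,::-1];cv2.imwrite('pics/top12f.png',c);c=c[205:335,245:385]
cv2.imwrite('pics/top12.png',cv2.resize(c,None,fx=4.5,fy=4.5,interpolation=cv2.INTER_CUBIC))
"
```

```text
t10.55 front xb -173.8 yb -0.9 tipz 240.6 | F box x0.5 y-0.2 z-0.5 | rot [3.138e+00 3.000e-03 2.631e+00] open 0.01
turn needed (tool) [ 0.003  0.003 -0.   ]
shift needed tool m [0.0063 0.0008 0.0206] world [384.5 200.2 234. ]
in final tool axes [0.0062 0.0009 0.0206]
```

View pics/scene12.png

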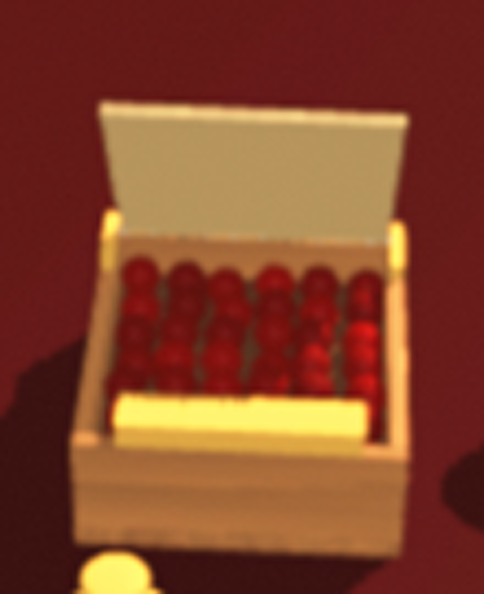

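View pics/top12.png

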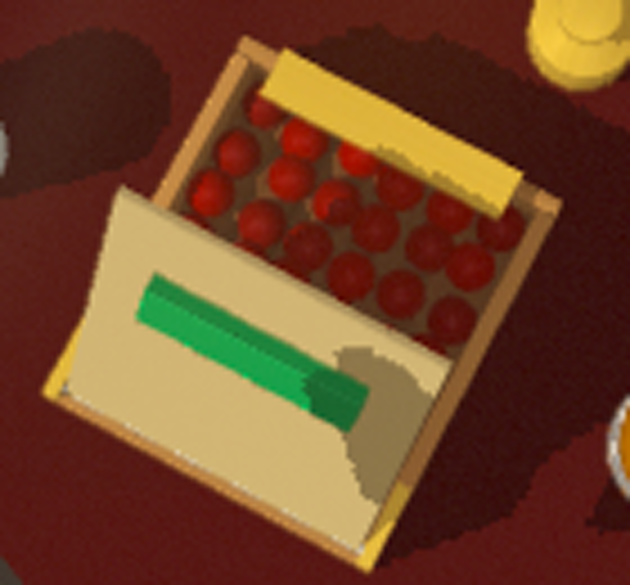

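```bash
python3 -c "
from fit2 import *
T=fit.T;S=fit.S
x=mk(T,S,[(245,40),(560,203),(287,50),(522,175),(262,97),(500,218)],[(400,555),(77,543),(73,442),(409,460)],[(122,187),(450,360)],[(100,103),(408,118)],[(347,432),(137,318)])
"
```

```text
[ 5.49906e+02  1.07753e+02 -5.13000e-01  1.00000e+00  1.62000e+00
  4.63000e-01  5.92000e-01  4.92000e-01 -2.64000e-01]
[[-0.1, -1.1], [0.9, -0.1], [-0.5, 0.1], [0.1, 0.0], [-0.4, -0.5], [-0.3, 0.5], [0.1, 0.1], [-0.2, -0.5], [-0.4, 0.2], [0.1, -0.5], [-0.5, 0.3], [0.2, 1.3], [0.3, 0.7], [-0.2, 0.1], [0.7, -0.2], [-0.1, -0.5]]
```

The re-fit shows the box within 1 mm of its original pose, with the cover at 1.0 rad and slide about 1.6 mm. I'll approach from above on the hinge side of the step.

Call:
{"api": "play_rows", "payload": {"moves": [[-0.035,0.001,0,0.003,0.003,0,0],[-0.04,0,0,0,0,0,0],[-0.03,0,0.01,0,0,0,0],[-0.015,0,0.01,0,0,0,0],[0,0,0,0,0,0,0]]}}

```text
t: 11.15
eef_pos: [504.7, 133.3, 233.0]
tcp_rot: [3.14, 0.003, 2.628]
ft_force: [-0.3, 0.5, 0.7]
opening: -0.001
```

```bash
python3 -c "
from h import *
rep((-50,0,112))
"
```

```text
t11.15 front xb -42.4 yb 0.3 tipz 219.0 | F box x-0.5 y0.3 z0.7 | rot [3.140e+00 3.000e-03 2.628e+00] open -0.00
turn needed (tool) [ 0.002  0.003 -0.004]
shift needed tool m [ 0.0079 -0.0005  0.107 ] world [498.  136.7 126. ]
in final tool axes [ 0.0076 -0.0003  0.107 ]
```

Call:
{"api": "play_rows", "payload": {"moves": [[0.008,0,0.01,0,0.003,-0.004,0],[0,0,0.025,0,0,0,0],[0,0,0.025,0,0,0,0],[0,0,0.02,0,0,0,0],[0,0,0,0,0,0,0]]}}

```text
t: 11.65
eef_pos: [492.1, 139.9, 149.2]
tcp_rot: [3.141, -0.002, 2.633]
ft_force: [-0.3, -0.4, -0.6]
opening: 0.002
```

```bash
python3 -c "
from h import *
rep((-50,0,112))
import cv2
c=read_camera('scene')['img'][120:260,250:390,::-1]
cv2.imwrite('pics/scene13.png',cv2.resize(c,None,fx=4,fy=4,interpolation=cv2.INTER_CUBIC))
"
```

```text
t11.65 front xb -56.7 yb -0.1 tipz 135.2 | F box x-0.0 y-0.5 z-0.6 | rot [ 3.141e+00 -2.000e-03  2.633e+00] open 0.00
turn needed (tool) [ 0.001 -0.002  0.002]
shift needed tool m [-0.0068  0.0001  0.0232] world [498.  136.7 126. ]
in final tool axes [-0.0067  0.0001  0.0232]
```

View pics/scene13.png

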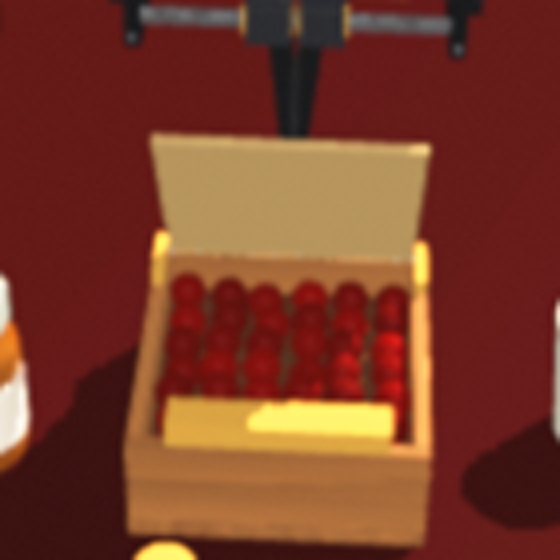

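The finger is now behind the cover, below the step's height. I'll lower it to the face and begin to press.

Call:
{"api": "play_rows", "payload": {"moves": [[-0.003,0,0.015,0,0,0,0],[-0.003,0,0.012,0,0,0,0],[-0.006,0,0.002,0,0,0,0],[-0.007,0,0.003,0,0,0,0],[0,0,0,0,0,0,0]]}}

```text
t: 12.2
eef_pos: [509.8, 132.2, 121.5]
tcp_rot: [3.137, 0.003, 2.636]
ft_force: [-0.3, 0.6, 0.4]
opening: 0.005
```

```bash
python3 -c "
from h import *
rep((-30,0,104))
import cv2
c=read_camera('scene')['img'][120:260,250:390,::-1]
cv2.imwrite('pics/scene14.png',cv2.resize(c,None,fx=4,fy=4,interpolation=cv2.INTER_CUBIC))
"
```

```text
t12.20 front xb -37.5 yb 1.9 tipz 107.5 | F box x-0.6 y0.4 z0.4 | rot [3.137e+00 3.000e-03 2.636e+00] open 0.00
turn needed (tool) [0.005 0.003 0.004]
shift needed tool m [-0.0075 -0.0019  0.0035] world [515.5 127.  118. ]
in final tool axes [-0.0075 -0.0019  0.0035]
```

View pics/scene14.png

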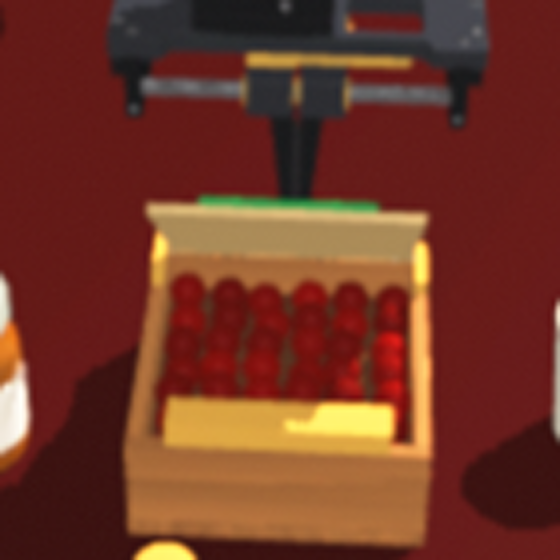

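The cover is turning, with the finger behind the green step (crop (292,195)). Continuing down.

Call:
{"api": "play_rows", "payload": {"moves": [[-0.006,-0.002,0.005,0.005,0.003,0.004,0],[-0.005,0,0.005,0,0,0,0],[-0.005,0,0.006,0,0,0,0],[-0.004,0,0.006,0,0,0,0],[-0.003,0,0.006,0,0,0,0],[0,0,0,0,0,0,0]]}}

```text
t: 12.85
eef_pos: [530.6, 118.1, 91.8]
tcp_rot: [3.141, -0.0, 2.631]
ft_force: [-0.3, 0.7, 0.9]
opening: 0.006
```

```bash
python3 -c "
from h import *
rep((-5,0,72))
import cv2
c=read_camera('scene')['img'][120:260,250:390,::-1]
cv2.imwrite('pics/scene15.png',cv2.resize(c,None,fx=4,fy=4,interpolation=cv2.INTER_CUBIC))
"
```

```text
t12.85 front xb -12.4 yb -0.3 tipz 77.8 | F box x-0.6 y0.4 z0.9 | rot [ 3.141 -0.     2.631] open 0.01
turn needed (tool) [ 0.    -0.    -0.001]
shift needed tool m [-0.0074  0.0003  0.0058] world [537.3 114.8  86. ]
in final tool axes [-0.0074  0.0003  0.0058]
```

View pics/scene15.png

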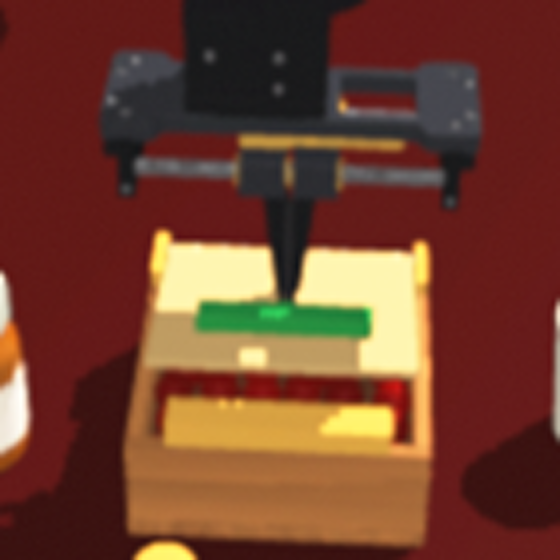

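The finger sits on the cover just behind the green step and the free edge is still short of the lip. Pressing flat.

Call:
{"api": "play_rows", "payload": {"moves": [[-0.001,0,0.005,0,0,0,0],[-0.001,0,0.005,0,0,0,0],[0,0,0.003,0,0,0,0],[0,0,0.001,0,0,0,0]]}}

```text
t: 13.3
eef_pos: [532.7, 117.2, 77.9]
tcp_rot: [3.141, 0.001, 2.632]
ft_force: [-3.2, -1.3, 13.8]
opening: 0.002
```

```bash
python3 -c "
from h import *
rep((-5,0,65))
import cv2
c=read_camera('scene')['img'][120:260,250:390,::-1]
cv2.imwrite('pics/scene16.png',cv2.resize(c,None,fx=4,fy=4,interpolation=cv2.INTER_CUBIC))
"
```

```text
t13.30 front xb -10.2 yb -0.1 tipz 63.9 | F box x-2.2 y-2.7 z13.8 | rot [3.141e+00 1.000e-03 2.632e+00] open 0.00
turn needed (tool) [ 0.001  0.001 -0.   ]
shift needed tool m [-0.0052  0.0001 -0.0011] world [537.3 114.8  79. ]
in final tool axes [-0.0052  0.0001 -0.0011]
```

View pics/scene16.png

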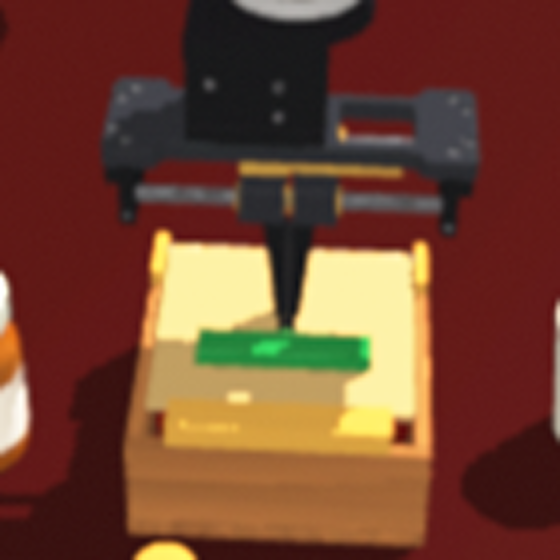

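The cover is flat with its edge just short of the lip, under a press of about 14 N. Now I push +x, keeping it pressed down.

Call:
{"api": "play_rows", "payload": {"moves": [[-0.005,0,0,0,0,0,0],[-0.005,0,0,0,0,0,0],[-0.005,0,0,0,0,0,0]]}}

```text
t: 13.65
eef_pos: [545.0, 110.3, 78.8]
tcp_rot: [3.141, 0.0, 2.632]
ft_force: [-3.2, 1.5, 4.6]
opening: -0.001
```

```bash
python3 -c "
from h import *
rep((25,0,64))
"
```

```text
t13.65 front xb 3.9 yb -0.1 tipz 64.8 | F box x-3.5 y-0.3 z4.6 | rot [3.141 0.    2.632] open -0.00
turn needed (tool) [0.    0.    0.001]
shift needed tool m [-0.0211  0.0001  0.0008] world [563.5 100.1  78. ]
in final tool axes [-0.0211  0.0001  0.0008]
```

Call:
{"api": "play_rows", "payload": {"moves": [[-0.004,0,0.0008,0,0,0,0],[-0.004,0,0.0006,0,0,0,0],[-0.004,0,0.0006,0,0,0,0]]}}

```text
t: 13.95
eef_pos: [554.2, 104.9, 77.5]
tcp_rot: [-3.141, -0.003, 2.632]
ft_force: [-7.7, 3.7, 12.1]
opening: 0.004
```

```bash
python3 -c "
from h import *
rep((25,0,64))
import cv2
c=read_camera('scene')['img'][120:260,250:390,::-1]
cv2.imwrite('pics/scene17.png',cv2.resize(c,None,fx=4,fy=4,interpolation=cv2.INTER_CUBIC))
"
```

```text
t13.95 front xb 14.5 yb -0.4 tipz 63.5 | F box x-8.5 y-0.5 z12.1 | rot [-3.141e+00 -3.000e-03  2.632e+00] open 0.00
turn needed (tool) [-0.001 -0.003  0.   ]
shift needed tool m [-0.0105  0.0004 -0.0005] world [563.5 100.1  78. ]
in final tool axes [-0.0105  0.0004 -0.0005]
```

View pics/scene17.png

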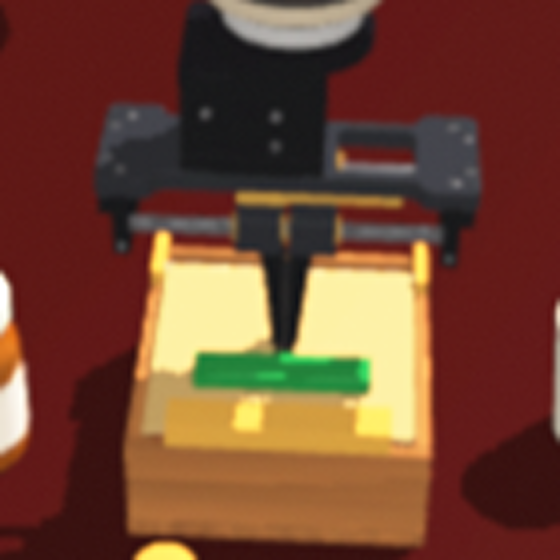

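The edge is going beneath the lip (cover corners are visible on either side of it) and the box hasn't moved. Continuing.

Call:
{"api": "play_rows", "payload": {"moves": [[-0.004,0,0.0003,0,0,0,0],[-0.003,0,0.0005,0,0,0,0],[-0.002,0,0.0005,0,0,0,0]]}}

```text
t: 14.3
eef_pos: [559.8, 101.4, 77.0]
tcp_rot: [-3.139, -0.009, 2.632]
ft_force: [-9.3, 6.9, 12.6]
opening: 0.007
```

```bash
python3 -c "
from h import *
rep((25,0,64))
"
```

```text
t14.30 front xb 21.2 yb -0.7 tipz 63.0 | F box x-11.5 y1.5 z12.6 | rot [-3.139 -0.009  2.632] open 0.01
turn needed (tool) [-0.002 -0.009  0.   ]
shift needed tool m [-0.0038  0.0007 -0.001 ] world [563.5 100.1  78. ]
in final tool axes [-0.0038  0.0007 -0.001 ]
```

Call:
{"api": "play_rows", "payload": {"moves": [[-0.002,0,0.0003,0,-0.004,0,0],[-0.002,0,0.0003,0,-0.004,0,0]]}}

```text
t: 14.5
eef_pos: [559.9, 101.3, 76.9]
tcp_rot: [-3.138, -0.009, 2.631]
ft_force: [-11.0, 10.0, 14.2]
opening: 0.002
```

```bash
python3 -c "
from h import *
rep((25,0,64))
import cv2
a=cv2.imread('pics/scene12f.png'); b=read_camera('scene')['img'][:,:,::-1].copy()
c=b[120:260,250:390];cv2.imwrite('pics/scene18.png',cv2.resize(c,None,fx=4,fy=4,interpolation=cv2.INTER_CUBIC))
g=lambda i:cv2.cvtColor(cv2.resize(i,None,fx=8,fy=8,interpolation=cv2.INTER_CUBIC),cv2.COLOR_BGR2GRAY)
def cmp(x0,y0,x1,y1):
    t=g(a[y0:y1,x0:x1]); s=g(b[y0-6:y1+6,x0-6:x1+6]); r=cv2.matchTemplate(s,t,cv2.TM_CCOEFF_NORMED); _,v,_,l=cv2.minMaxLoc(r); print((np.array(l)-48)/8,round(v,3))
cmp(278,234,362,258);cmp(278,234,300,258);cmp(342,234,362,258)
"
```

```text
t14.50 front xb 21.3 yb -0.7 tipz 62.9 | F box x-14.5 y3.4 z14.2 | rot [-3.138 -0.009  2.631] open 0.00
turn needed (tool) [-0.004 -0.009 -0.001]
shift needed tool m [-0.0037  0.0007 -0.0012] world [563.5 100.1  78. ]
in final tool axes [-0.0037  0.0007 -0.0011]
[0. 0.] 0.999
[0. 0.] 0.999
[0. 0.] 0.999
```

View pics/scene18.png

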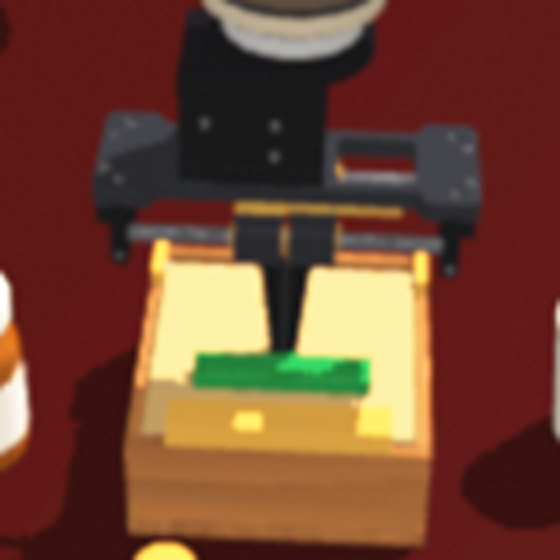

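```bash
python3 -c "
from fit import *
x=[550.37,107.43,-.51];off=np.array([.42,-.57])
for s in (1.6,14,16,18):
  f=lambda P:((proj(cam['scene'],w(cp(P,0.0,s),x))+off-np.array([250,120]))*4+1.5).round(0)
  print(s,'105top',f((105,-45,12)),f((105,45,12)),'85top',f((85,-45,12)),f((85,45,12)),'foot',f((105,-45,2)),f((105,45,2)),'hinge end',f((0,-67,2)),f((0,67,2)),'edge corner',f((136,67,2)))
"
```

```text
1.6 105top [195. 350.] [373. 357.] 85top [198. 326.] [373. 333.] foot [195. 365.] [372. 372.] hinge end [171. 245.] [413. 255.] edge corner [416. 413.]
14 105top [193. 365.] [373. 372.] 85top [196. 340.] [373. 348.] foot [193. 380.] [372. 388.] hinge end [169. 258.] [413. 268.] edge corner [416. 429.]
16 105top [192. 367.] [373. 375.] 85top [196. 343.] [373. 350.] foot [193. 383.] [372. 390.] hinge end [168. 260.] [413. 270.] edge corner [416. 432.]
18 105top [192. 370.] [373. 377.] 85top [195. 345.] [373. 352.] foot [192. 385.] [372. 393.] hinge end [168. 262.] [413. 272.] edge corner [416. 435.]
```

```bash
python3 -c "
import cv2
for n in (16,17,18):
    a=cv2.imread(f'pics/scene{n}.png')
    cv2.imwrite(f'pics/z{n}.png',cv2.resize(a[230:460,130:450],None,fx=2.3,fy=2.3))
"
```

```text
(no output)
```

View pics/z18.png

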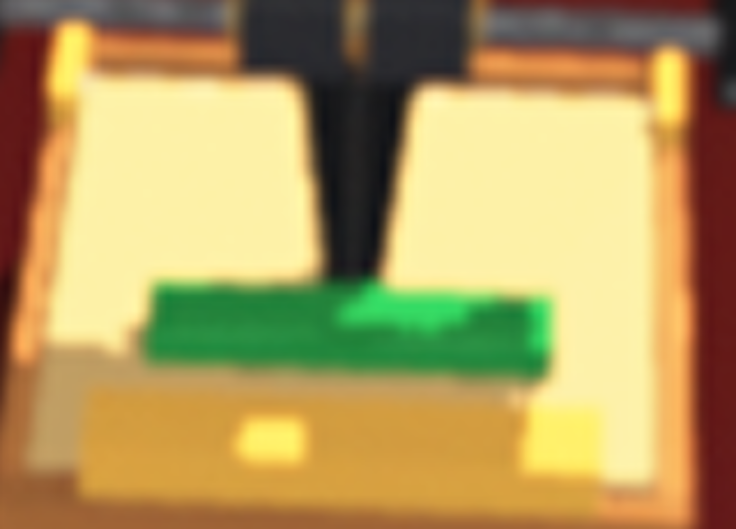

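View pics/z17.png

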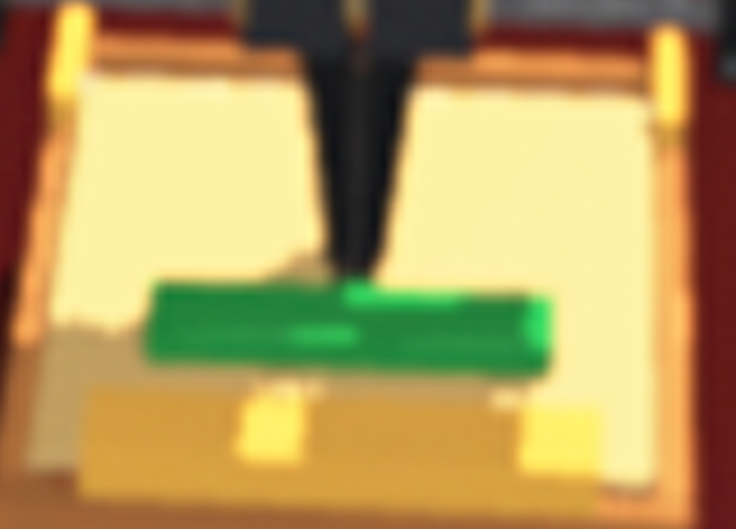

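View pics/z16.png

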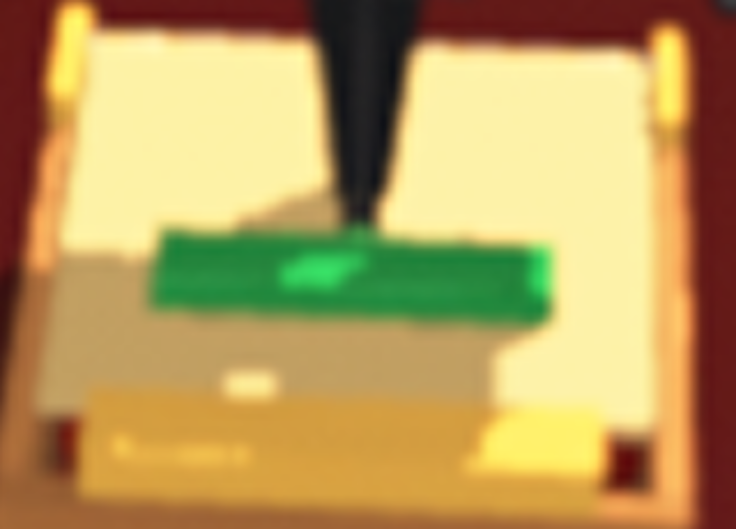

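The step and hinge end match the projection for slide = 18 mm (hinge end predicted row 262, measured 262.6; foot predicted 385–393, measured 388–394). The force rose with no further travel, and the box front matches at 0.0 px shift. The cover is fully home, so I release by easing off and lifting straight up.

Call:
{"api": "play_rows", "payload": {"moves": [[0,0,0,0,0,0,0],[0,0,-0.002,0,0,0,0],[0.0005,0,-0.004,0,0,0,0],[0.001,0,-0.01,0,0,0,0],[0,0,-0.02,0,0,0,0],[0,0,-0.03,0,0,0,0],[0,0,-0.04,0,0,0,0],[0.02,0,-0.04,0,0,0,0]]}}

```text
t: 15.35
eef_pos: [542.0, 111.1, 225.4]
tcp_rot: [-3.133, -0.014, 2.63]
ft_force: [0.4, 0.2, 0.3]
opening: 0.002
```

Call:
{"api": "play_rows", "payload": {"moves": [[0.04,0,-0.01,0,0,0,0],[0.045,0,0,0,0,0,0],[0.045,0,0,0,0,0,0],[0.045,0,0,0,0,0,0],[0.02,0,0,0,0,0,0],[0,0,0,0,0,0,0]]}}

```text
t: 15.95
eef_pos: [367.1, 209.2, 246.5]
tcp_rot: [3.139, -0.002, 2.629]
ft_force: [0.2, -0.3, 0.4]
opening: -0.001
```

```bash
python3 -c "
from h import *
rep()
import cv2
a=cv2.imread('pics/scene0.png'); b=read_camera('scene')['img'][:,:,::-1].copy()
cv2.imwrite('pics/scene19f.png',b)
c=b[120:260,250:390];cv2.imwrite('pics/scene19.png',cv2.resize(c,None,fx=4,fy=4,interpolation=cv2.INTER_CUBIC))
d=read_camera('top')['img'][:,:,::-1].copy();e=cv2.imread('pics/top0.png')
c=d[205:335,245:385]
cv2.imwrite('pics/top19.png',cv2.resize(c,None,fx=4.5,fy=4.5,interpolation=cv2.INTER_CUBIC))
g=lambda i:cv2.cvtColor(cv2.resize(i,None,fx=8,fy=8,interpolation=cv2.INTER_CUBIC),cv2.COLOR_BGR2GRAY)
def cmp(n,a,b,x0,y0,x1,y1):
    t=g(a[y0:y1,x0:x1]); s=g(b[y0-6:y1+6,x0-6:x1+6]); r=cv2.matchTemplate(s,t,cv2.TM_CCOEFF_NORMED); _,v,_,l=cv2.minMaxLoc(r); print(n,(np.array(l)-48)/8,round(v,3))
cmp('box front',a,b,278,234,362,258);cmp('jar',a,b,222,184,260,240);cmp('cup',a,b,385,188,424,238);cmp('weight',a,b,276,256,308,292)
cmp('weight top',e,d,358,195,392,228);cmp('cup top',e,d,204,212,250,256);cmp('jar top',e,d,378,284,420,324)
"
```

```text
t15.95 front xb -199.6 yb -0.7 tipz 232.5 | F box x0.3 y-0.1 z0.4 | rot [ 3.139e+00 -2.000e-03  2.629e+00] open -0.00
turn needed (tool) [ 0.002 -0.002 -0.003]
box front [0. 0.] 0.999
jar [0.125 0.25 ] 0.99
cup [0. 0.] 1.0
weight [0. 0.] 0.999
weight top [0. 0.] 1.0
cup top [0. 0.] 1.0
jar top [-0.125 -0.125] 0.969
```

View pics/scene19.png

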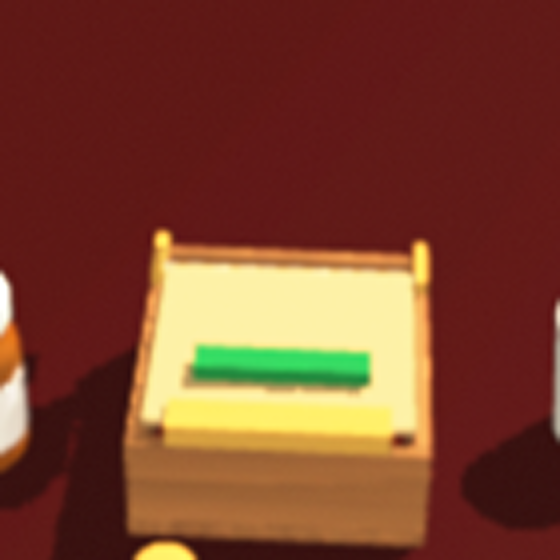

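View pics/top19.png

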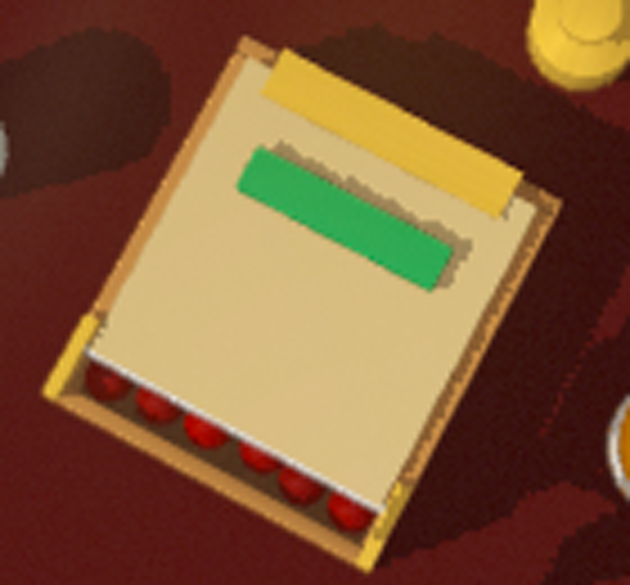

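```bash
python3 -c "
from fit2 import *
T=fit.T;S=lambda q:np.array([250,120])+(np.array(q)+.5)/4-.5
base=[549.9,107.75,-.513]
o=[("'"top"',(85,45,12),T((237,188))),("top",(85,-45,12),T((433,291))),("top",(105,45,12),T((260,148))),("top",(105,-45,12),T((453,248))),("top",(0,67,2),T((90,352))),("top",(0,-67,2),T((383,510))),("scene",(105,-45,12),S((194,370))),("scene",(105,45,12),S((370,377))),("scene",(85,-45,12),S((196,346))),("scene",(85,45,12),S((370,353)))]
'.replace('','') if 0 else ''
" 2>/dev/null; cat > f3.py <<'E'
from fit2 import *
T=fit.T;S=lambda q:np.array([250,120])+(np.array(q)+.5)/4-.5
b=[549.9,107.75,-.513]; off={"top":np.array([.46,.59]),"scene":np.array([.49,-.26])}
o=[("top",(85,45,12),T((237,188))),("top",(85,-45,12),T((433,291))),("top",(105,45,12),T((260,148))),("top",(105,-45,12),T((453,248))),
("scene",(105,-45,12),S((194,367))),("scene",(105,45,12),S((370,375))),("scene",(85,-45,12),S((196,346))),("scene",(85,45,12),S((370,353)))]
f=lambda x:np.concatenate([proj(cam[n],w(cp(P,x[0],x[1]),b))+off[n]-q for n,P,q in o])
r=least_squares(f,[0,15],loss="soft_l1");print(r.x,r.fun.round(1))
for n in("top","scene"):
    oo=[k for k in o if k[0]==n]
    for a in (0,.03,.06):
        q=least_squares(lambda x:np.concatenate([proj(cam[n],w(cp(P,a,x[0]),b))+off[n]-q for n,P,q in oo]),[15]);print(n,a,q.x,q.cost)
E
python3 f3.py
```

```text
bash: syntax error near unexpected token `('
bash: `o=[("'"top"',(85,45,12),T((237,188))),("top",(85,-45,12),T((433,291))),("top",(105,45,12),T((260,148))),("top",(105,-45,12),T((453,248))),("top",(0,67,2),T((90,352))),("top",(0,-67,2),T((383,510))),("scene",(105,-45,12),S((194,370))),("scene",(105,45,12),S((370,377))),("scene",(85,-45,12),S((196,346))),("scene",(85,45,12),S((370,353)))]'
```

```bash
cat > f3.py <<'E'
from fit2 import *
T=fit.T;S=lambda q:np.array([250,120])+(np.array(q)+.5)/4-.5
b=[549.9,107.75,-.513]; off={"top":np.array([.46,.59]),"scene":np.array([.49,-.26])}
o=[("top",(85,45,12),T((237,188))),("top",(85,-45,12),T((433,291))),("top",(105,45,12),T((260,148))),("top",(105,-45,12),T((453,248))),
("scene",(105,-45,12),S((194,367))),("scene",(105,45,12),S((370,375))),("scene",(85,-45,12),S((196,346))),("scene",(85,45,12),S((370,353)))]
f=lambda x:np.concatenate([proj(cam[n],w(cp(P,x[0],x[1]),b))+off[n]-q for n,P,q in o])
r=least_squares(f,[0,15],loss="soft_l1");print(r.x,r.fun.round(1))
for n in("top","scene"):
    oo=[k for k in o if k[0]==n]
    for a in (0,.03,.06):
        q=least_squares(lambda x:np.concatenate([proj(cam[n],w(cp(P,a,x[0]),b))+off[n]-q for n,P,q in oo]),[15]);print(n,a,q.x,q.cost)
E
python3 f3.py
```

```text
[9.93402968e-03 1.82678298e+01] [-0.4 -0.  -0.3  0.3 -0.2 -0.7  0.5  0.2 -0.4  0.4  0.7  0.4 -0.1 -0.4
  0.8 -0.3]
top 0 [18.24261385] 0.5024925391877728
top 0.03 [18.33528702] 0.7259277102891976
top 0.06 [18.51443484] 1.0497632478223176
scene 0 [16.81795143] 0.9565051649319114
scene 0.03 [20.79409138] 0.9961815305194205
scene 0.06 [24.83878305] 1.1425844742596771
```

The top view gives a slide of 18.3 mm (fully home is 18), the cover is held under the lip, and the robot is clear. Handing in.

```bash
python3 -c "
from cell import *
print(job_done()); print(state()['t'])"
```

```text
the job is handed in; nothing more can be done
None
the job is handed in; nothing more can be done
```

The box is closed: the cover is tucked fully home beneath the brass lip and the arm is clear. However, on my first attempt I dragged the box 39 mm and had to push it back.

**What I did:**
- **First attempt:** I pushed the cover nearly flat. While moving the fingertip back over the green step, it caught the step's far side and dragged the box about 39 mm towards the robot.
- **Putting the box back:** I lifted off and pushed the box back by the inner edge of its lip.
- **Second attempt:** I came down on the hinge side of the step and pressed the cover flat. I then pushed it towards the lip, keeping it pressed down at about 5–14 N. It travelled partly by the fingertip's grip on the face. It ended hard against the step, where the force rose to about 14 N with no further travel. I then lifted straight off, and the job was handed in at about 16 s.

**Last checks:**
- **Cover slide:** 18.3 mm from the combined fit and 18.2–18.5 mm from the top view, against 18 mm fully home. The scene view alone is less certain, giving 16.8–20.8 mm depending on the cover angle assumed.
- **Cover angle:** fitted at about 0.01 rad, not the 0.03 expected when tucked, but the images don't fix the angle well. The cover stayed down after I let go.
- **Box position:** within about 1 mm of the start by a camera fit, and the front wall matches the first picture with no pixel shift. An earlier check during the push-back showed up to 0.6 px at the left corner.
- **Jar, cup and weight:** image shifts of 0.25 px or less, so not moved.

A check that counts the box's movement along the way, and not just where it ended, would see the 39 mm drag and return.

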